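Clamp a bisque test tile in the cam vise

TASK

Lay the narrow bisque tile flat on the two rails of the cam vise, lengthwise across both rails and between the open jaw and the fence. Then turn the crank until the hidden cam's follower rests in the flat top of the cam, so that the jaw holds the tile firmly against the fence and the crank stays where it is when you let go. Leave the wide tile, the wooden rib and the star ornament where they lie.

Things in the scene. Friction and masses are not known exactly. Their poses are not given: they have to be found in the camera images.
- fixture: Cam vise, fixed to the table. Base plate 150 mm (x) by 310 mm (y), 12 mm thick; origin under its middle, on the table. +y is the jaw's closing direction. At the +y end two dark rails along y (each 24 mm wide, centred at x = -42 and +42 mm, tops 30 mm above the table) carry the tile; between them a gap 60 mm wide and 18 mm deep leaves room for fingers.
- fence_mid (a point): Middle of the fence's face, 38 mm above the table, vise y = 125 mm. The fence is two steel stops, one at the end of each rail, 24 mm wide in x, 46 mm high, with an open gap of 60 mm between them for a finger. Axes as fixture.
- bed_mid (a point): Where the middle of the tile's underside goes: on the rails' top plane, half-way between open jaw and fence (vise x = 0, y = 101, z = 30 mm). The open gap is 48 mm for the 36 mm tile, whose long side lies along the vise's x, across both rails; in x be within about 10 mm. Axes as fixture.
- jaw: Steel jaw: a cross bar with two rubber-faced prongs (24 mm wide, at x = -42 and +42 mm, 30 mm ahead of the bar, tops 44 mm high). Origin midway between the prong faces, 33.5 mm high; vise y 77 mm when open, 89 mm on the clamped tile. It is sprung: it stops on the tile before the cam reaches its flat top; its spring then yields 5 mm more, from 15 to about 23 N, so its position does not show the end.
- crank_axis (a point): Point on the crank's upright axis, at knob height (90 mm above the table). The crank turns without end. Its arm is clamped on the shaft at an unknown angle, so the crank's angle does not tell where the cam's flat top is. Let go half-way up the rise it springs back, on the fall it runs on, and the jaw opens; let go on the flat top it stays.
- housing_top (a point): Middle of the top of the grey housing (110 mm in x, 116 mm in y, top 52 mm above the table) that hides cam and follower. Clockwise from above the crank feels at the knob: light friction (1 N) for 0.2 to 1.7 rad, a 2.1 rad rise growing to 8 to 12 N, easing near its end to the flat top, 0.88 rad of steady 2 to 4 N, then a steep 1.3 rad fall that pulls the crank on with up to 12 N.
- crank_knob (a point): Middle of the crank's upright round wooden knob, 24 mm across, 42 mm high, 45 mm from the crank axis, its top 111 mm above the table; the steel arm under it has its top about 70 mm above the table. The knob spins freely on its pin, so a gripper can carry it round without turning itself.
- tile_mid (a point): Centre of the narrow unglazed off-white tile, 36 mm (its x) by 115 mm (its y) by 6 mm thick, about 60 g, lying flat on the table, to the right of the vise.
- wide_tile: Wide unglazed tile, 54 mm by 115 mm by 6 mm, flat on the table to the left of the vise; a bystander. Origin under its middle.
- wood_rib: Wooden potter's rib, 44 mm by 100 mm by 9 mm, flat on the table between robot and vise; a bystander. Origin under its middle.
- orn_star: Bisque star ornament, 67 mm across, 9 mm thick, flat on the table between robot and vise; a bystander. Origin under its middle.
Not all that is in view belongs to the job. Leave any black or blue look-alike of the part that bears tile_mid alone.

How it is judged:
By the outcome, as a careful person would: the job done as asked, in the order asked, and still so for the second after the job is handed in, with the robot touching nothing.
It also fails if it takes over 67 s, if anything falls off the work surface, if the arm or the gripper's body presses on something with over 40 N, if the wrist force passes 120 N, or if a joint passes its speed limit or range.

ROBOT

A 6-joint arm with a two-finger parallel gripper is mounted at the origin on the work surface; the furniture and walls round the work are solid. World frame = base frame: x ahead of the robot, y to its left, z up, the work surface at z = 0. Lengths are in m, angles in degrees, forces in N, time in s.
With the tool pointing down it reaches from about 0.3 to 0.875 m from the base axis. Payload 4.2 kg.
Tool frame: the origin (TCP) lies at the centre of the arm's flange, where the gripper is bolted on; the fingertips stand 173 mm ahead of it and the grasp point (between the pads) lies 155 mm ahead of it (env.tip_extent is the distance from the TCP to the fingertips, in m); x points along the fingers, y is the direction in which the jaws open and shut, and the axes are right-handed (so a half turn about x gives the same grasp; the last joint's range is limited). The gripper opens to 85 mm and grips with 20 to 120 N. Pads are 22 mm wide; open, the fingers measure 114 mm over their backs; the gripper's body (76 mm by 85 mm) begins 54 mm behind the grasp point. The pads swing forward as they close: fully open they stand 13 mm farther back than shut.
Start: joints at [64.802, 18.312, 89.639, -0, 72.044, -1.146], TCP at [0.234, 0.525, 0.405] pointing down, gripper open.
Joint ranges: [-177.97, 177.97], [-48.28, 115.42], [12.27, 149.76], [-77.06, 257.06], [2.81, 150.46], [-146.56, 146.56]. Speed limits (degrees/s): [147.25, 147.25, 180, 180, 180, 180].

INTERFACE

Orientations are given as [roll, pitch, yaw] about the fixed x, y, z axes, in that order (R = Rz(yaw) Ry(pitch) Rx(roll)).
In Python, from station import env, eyes gives the robot as it stands.
- The arm moves only by the shell command python3 -m crank 'ROWS' [FORCE]. ROWS is text: rows parted by semicolons, each of 7 numbers parted by spaces: the finger opening in cm, from 0 to 8.54, then the shift along the tool's x, y, z in cm, then the turn, a rotation vector about the tool's x, y, z in degrees. A call has 1 to 10 rows; each row shifts and turns the commanded pose from where the row before left it, along the tool's axes as they then stand; what a row does not reach is not made up. A row lasts 1/12 s, in which the tool goes at most 41.7 mm and 7.16 degrees, less where a joint would pass 70% of its speed; a pose out of reach is approached as far as the arm can. A call with a gripper value outside its range is refused whole. The fingers move at their own pace and stop on an object; FORCE is the grip in N (left out, the last holds). Time passes only in rows, so rows that do not move let the fingers close. It gives the time, the measured TCP pose, the force and the opening at its end, in the units of the state.
- env.get_state(): the state, without advancing time (a new reading comes with each control period).
- eyes.snapshot(name): name is "scene" or "top" or "wrist"; returns a dict with "image" (420x560x3 uint8, red, green, blue), "fx", "fy", "cx", "cy" (pixels), "extrinsics" (4x4, takes a point from camera to world coordinates). Camera axes: x right, y up, looking along -z (the intrinsics and any distortion apply to the point x, -y, -z); pixel columns grow to the right and rows downward; lengths in m; the calibration is good to about 2 mm. A picture is of the moment at which its call begins. There is no depth.
- env.sign_off(): hands the job in, once; it reports no verdict.
The state is a dict: "time_s": time; "q": joint angles; "dq": joint speeds; "effort": joint torques, N m; "eef_pos": TCP position; "eef_rot": TCP orientation; "ft_force": force on the tool from outside, world axes, zero at the start; "wrist_torque": the same for the moment, N m; "opening": opening from 0.0 (shut) to 1.0 (fully open).
Only numpy, scipy, OpenCV 4.12 (cv2) and the standard library are available. Lean on these libraries where they do the work, as an engineer would, in place of code of your own. Each camera call takes 0.05 s, during which the arm holds its last target.

## Working session

There is one attempt and no reset: what is moved stays moved. The work goes in short steps, Python scripts to look and compute and a shell command to move; the robot and the scene stay as the last step left them, time stands still between calls to the robot, and variables do not carry over. Pictures are saved under pics/ and viewed, and the job is handed in when it is done.

```bash
ls; mkdir -p pics; cat > h.py <<'E'
import numpy as np, cv2
from station import env, eyes
from scipy.spatial.transform import Rotation as R
def snap(n,f):
    s=eyes.snapshot(n); cv2.imwrite('pics/'+f,s['image'][:,:,::-1])
    np.savez('pics/'+f+'.npz',**{k:np.array(v) for k,v in s.items()}); return s
def load(f): return dict(np.load('pics/'+f+'.npz',allow_pickle=True))
def ray(s,u,v):
    E=np.array(s['extrinsics']); d=np.array([(u-s['cx'])/s['fx'],-(v-s['cy'])/s['fy'],-1.0])
    return E[:3,3],E[:3,:3]@d
def onz(s,u,v,z):
    o,d=ray(s,u,v); return o+d*(z-o[2])/d[2]
def proj(s,p):
    E=np.array(s['extrinsics']); c=E[:3,:3].T@(np.array(p)-E[:3,3])
    return s['cx']+s['fx']*c[0]/-c[2], s['cy']+s['fy']*c[1]/c[2]
E
python3 - <<'E'
from h import *
st=env.get_state(); print(st)
for n in ["scene","top","wrist"]:
    s=snap(n,n+'0.png'); print(n,{k:v for k,v in s.items() if k not in('image',)})
E
```

```text
pics
{'time_s': 0.0, 'q': array([ 6.48016046e+01,  1.83528836e+01,  8.97060208e+01, -6.27575541e-04,
        7.20430551e+01, -1.14604664e+00]), 'dq': array([ 0.06967743, -0.00759925,  0.08333974,  0.04221231,  0.00215427,
        0.00252333]), 'effort': array([ 3.54331358e-03, -4.15524065e+01, -2.34161854e+01,  2.29495063e-04,
        8.15257517e-03, -8.35313216e-06]), 'eef_pos': array([0.23428819, 0.5249313 , 0.40387213]), 'eef_rot': array([ -90.81075937,   89.89803872, -114.86291414]), 'ft_force': array([-0.90336108, -0.12406385, -0.82291184]), 'wrist_torque': array([0.01718379, 0.03822532, 0.03071499]), 'opening': 1.0027483242800623}
scene {'fx': 508.26288216745064, 'fy': 508.26288216745064, 'cx': 277.19896071438365, 'cy': 211.69934856677474, 'extrinsics': array([[ 0.89117437,  0.26337357, -0.36938138, -0.09045082],
       [-0.45352302,  0.53729036, -0.71108082, -1.09817451],
       [ 0.01118516,  0.80121996,  0.59826538,  0.92556458],
       [ 0.        ,  0.        ,  0.        ,  1.        ]])}
top {'fx': 405.5507916961959, 'fy': 405.5507916961959, 'cx': 277.7138707309019, 'cy': 208.38613579134966, 'extrinsics': array([[ 6.20017938e-04,  9.85302483e-01, -1.70817540e-01,
         2.69771192e-01],
       [-9.99954569e-01,  2.23567889e-03,  9.26620414e-03,
        -7.84493573e-02],
       [ 9.51190712e-03,  1.70804034e-01,  9.85259106e-01,
         1.05480573e+00],
       [ 0.00000000e+00,  0.00000000e+00,  0.00000000e+00,
         1.00000000e+00]])}
wrist {'fx': 355.21008964114395, 'fy': 355.21008964114395, 'cx': 279.2648646997632, 'cy': 215.5272739395679, 'extrinsics': array([[ 4.07604819e-01, -8.67982076e-01, -2.83664287e-01,
         1.61066735e-01],
       [ 9.13157940e-01,  3.87118800e-01,  1.27599416e-01,
         5.58415503e-01],
       [-9.42227833e-04, -3.11040433e-01,  9.50396213e-01,
         3.72088181e-01],
       [ 0.00000000e+00,  0.00000000e+00,  0.00000000e+00,
         1.00000000e+00]])}
```

View pics/top0.png

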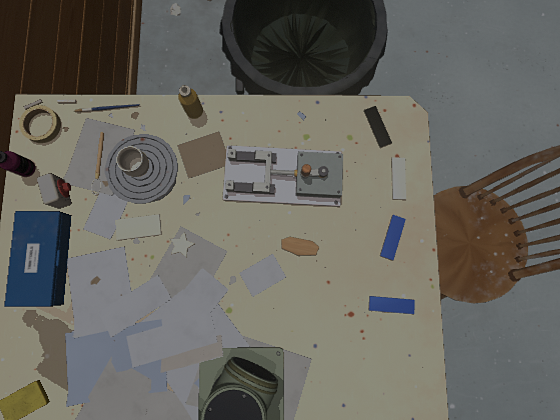

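View pics/scene0.png

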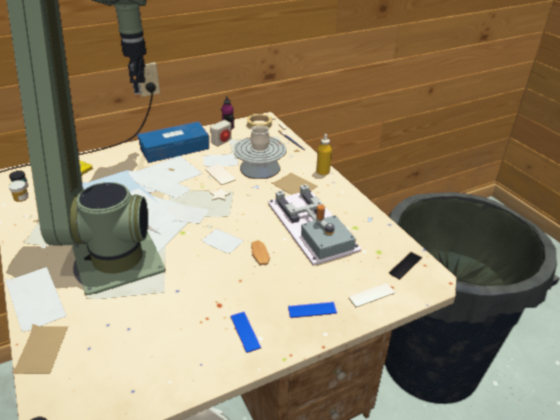

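The white bar at top (398,178) is right of the vise, while the wide tile sits at (138,227) to its left. The look-alikes are the black bar (377,126) and the blue ones (393,238) and (391,305). I'll confirm in enlarged crops.

```bash
python3 - <<'E'
from h import *
s=load('top0.png'); im=s['image'][:,:,::-1].copy()
a=cv2.resize(im[130:225,205:425],None,fx=3.6,fy=3.6,interpolation=cv2.INTER_CUBIC)
cv2.imwrite('pics/c1.png',a)
hsv=cv2.cvtColor(im,cv2.COLOR_BGR2HSV)
print('tile px',im[178,398],hsv[178,398],'table',hsv[200,420],'wide',hsv[227,138])
m=((hsv[:,:,1]<45)&(hsv[:,:,2]>180)).astype(np.uint8)
n,l,stt,c=cv2.connectedComponentsWithStats(m)
for i in range(1,n):
    if stt[i,4]>150:
        cn,_=cv2.findContours((l==i).astype(np.uint8),cv2.RETR_EXTERNAL,cv2.CHAIN_APPROX_NONE)
        r=cv2.minAreaRect(cn[0]); b=cv2.boxPoints(r); w=np.array([onz(s,*p,0.006)[:2] for p in b])
        print(stt[i],r, w.mean(0).round(4), np.linalg.norm(w[0]-w[1]).round(4),np.linalg.norm(w[1]-w[2]).round(4),(w).round(4).tolist())
E
```

```text
tile px [135 140 139] [ 36   9 140] table [ 22  43 137] wide [ 35  20 140]
```

View pics/c1.png

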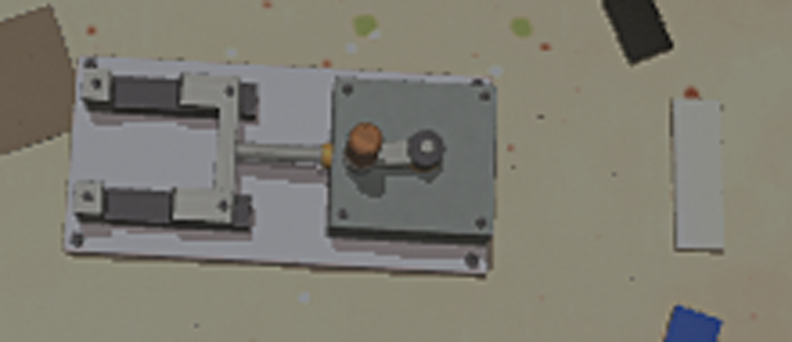

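View pics/wrist0.png

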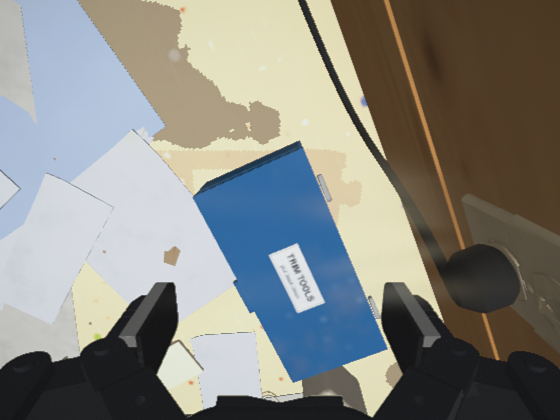

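The crop confirms the off-white bar (crop 673–722, 98–249) as the narrow tile. It has the 36×115 proportions and is neither black nor blue. The jaw is open, with the knob at crop (365,138) and the crank axis at about (427,148).

```bash
python3 - <<'E'
from h import *
s=load('top0.png'); im=s['image'][:,:,::-1].copy()
hsv=cv2.cvtColor(im,cv2.COLOR_BGR2HSV)
m=((hsv[:,:,1]<24)&(hsv[:,:,2]>120)).astype(np.uint8)
m[:150]=0;m[:, :380]=0;m[205:]=0;m[:,415:]=0
n,l,stt,c=cv2.connectedComponentsWithStats(m)
i=1+np.argmax(stt[1:,4]); print(stt[i],c[i])
cn,_=cv2.findContours((l==i).astype(np.uint8),cv2.RETR_EXTERNAL,cv2.CHAIN_APPROX_NONE)
r=cv2.minAreaRect(cn[0]); b=cv2.boxPoints(r); w=np.array([onz(s,*p,0.006)[:2] for p in b])
print(r,w.round(4).tolist(),w.mean(0),onz(s,*c[i],0.006),[np.linalg.norm(w[j]-w[j-1]) for j in range(4)])
P=lambda x,y:(205+(x+.5)/3.6-.5,130+(y+.5)/3.6-.5)
print('tile crop corners',[onz(s,*P(*p),.006)[:2].round(4).tolist() for p in [(673,98),(721,100),(723,249),(676,249)]])
print('base corners(crop TL,TR,BR,BL)',[onz(s,*P(*p),.012)[:2].round(4).tolist() for p in [(79,58),(496,76),(488,270),(66,250)]])
print('housing top',[onz(s,*P(*p),.052)[:2].round(4).tolist() for p in [(334,77),(495,86),(492,236),(331,226)]])
print('knob top',onz(s,*P(365,132),.111), 'axis', onz(s,*P(427,148),.085), 'arm')
print('fence tops', onz(s,*P(95,84),.046),onz(s,*P(88,198),.046))
print('prong/jaw L', onz(s,*P(180,90),.044),onz(s,*P(173,204),.044))
E
```

```text
[392 157  14  42 532] [398.59962406 177.94924812]
((398.66644287109375, 177.49383544921875), (41.453060150146484, 12.843046188354492), 87.87889862060547) [[0.5926, -0.3944], [0.5941, -0.4291], [0.4803, -0.4272], [0.479, -0.3931]] [ 0.53649025 -0.41095596] [ 0.53472965 -0.41070238  0.006     ] [np.float64(0.11363892242165638), np.float64(0.03474826120825938), np.float64(0.11373187476018994), np.float64(0.03412651760451805)]
tile crop corners [[0.593, -0.3947], [0.5916, -0.4306], [0.4781, -0.4261], [0.478, -0.3915]]
base corners(crop TL,TR,BR,BL) [[0.6205, 0.0488], [0.6077, -0.2616], [0.4609, -0.2518], [0.4749, 0.055]]
housing top [[0.5936, -0.1385], [0.5873, -0.2536], [0.4778, -0.2486], [0.4847, -0.1356]]
knob top [ 0.53635333 -0.15541531  0.111     ] axis [ 0.53249396 -0.19996882  0.085     ] arm
fence tops [0.58966799 0.03274981 0.046     ] [0.50579138 0.03599884 0.046     ]
prong/jaw L [ 0.58604125 -0.02815339  0.044     ] [ 0.50206949 -0.02406078  0.044     ]
```

```bash
cat >> h.py <<'E'
def Rdown(yaw):  # tool x down, tool y at world azimuth yaw (deg)
    c,s_=np.cos(np.radians(yaw)),np.sin(np.radians(yaw))
    x=np.array([0,0,-1.]);y=np.array([c,s_,0]);return np.column_stack([x,y,np.cross(x,y)])
def plan(p,yaw):
    st=env.get_state(); Rc=R.from_euler('xyz',st['eef_rot'],degrees=True).as_matrix(); Rt=Rdown(yaw)
    d=np.array(p)-st['eef_pos']
    print('t',round(st['time_s'],2),'pos',st['eef_pos'].round(4),'open',round(st['opening'],3),'F',st['ft_force'].round(1))
    print('y azim',np.degrees(np.arctan2(Rc[1,1],Rc[0,1])).round(2),'turn (tool rotvec deg)',R.from_matrix(Rc.T@Rt).as_rotvec(degrees=True).round(2))
    print('world shift cm',(d*100).round(2),'in current axes',(Rc.T@d*100).round(2),'in target axes',(Rt.T@d*100).round(2))
E
python3 - <<'E'
from h import *
print(env.tip_extent,[a for a in dir(env) if a[0]!='_'])
plan([.536,-.411,.35],-90)
plan([.536,-.411,.35],90)
E
```

```text
0.1734 ['IKError', 'get_state', 'sign_off', 'tip_extent']
t 0.15 pos [0.2343 0.525  0.4041] open 1.001 F [-0.3  0.1  0.2]
y azim 65.94 turn (tool rotvec deg) [1.5594e+02 1.1000e-01 3.0000e-02]
world shift cm [ 30.17 -93.6   -5.41] in current axes [  5.5  -73.16  65.7 ] in target axes [  5.41  93.6  -30.17]
t 0.15 pos [0.2343 0.525  0.4041] open 1.001 F [-0.3  0.1  0.2]
y azim 65.94 turn (tool rotvec deg) [-2.406e+01 -2.000e-02  8.000e-02]
world shift cm [ 30.17 -93.6   -5.41] in current axes [  5.5  -73.16  65.7 ] in target axes [  5.41 -93.6   30.17]
```

```bash
python3 -m crank '6 0 0 0 -6 0 0; 6 0 0 0 -6 0 0; 6 0 0 0 -6 0 0; 6 0 0 0 -5 0 0; 6 0 -3.9 1.26 0 0 0; 6 0 -3.9 1.26 0 0 0; 6 0 -3.9 1.26 0 0 0; 6 0 -3.9 1.26 0 0 0; 6 0 -3.9 1.26 0 0 0; 6 0 -3.9 1.26 0 0 0' 40
python3 -m crank '6 0 -3.9 1.26 0 0 0; 6 0 -3.9 1.26 0 0 0; 6 0 -3.9 1.26 0 0 0; 6 0 -3.9 1.26 0 0 0; 6 0 -3.9 1.26 0 0 0; 6 0 -3.9 1.26 0 0 0; 6 0 -3.9 1.26 0 0 0; 6 0 -3.9 1.26 0 0 0; 6 0 -3.9 1.26 0 0 0; 6 0 -3.9 1.26 0 0 0'
python3 - <<'E'
from h import *
plan([.536,-.411,.35],88.7)
E
```

```text
time_s: 0.98
eef_pos: [0.3055, 0.2878, 0.4045]
eef_rot: [-94.2, 90.0, -95.2]
ft_force: [1.2, -0.5, -0.5]
opening: 0.702
time_s: 1.82
eef_pos: [0.4243, -0.1047, 0.4047]
eef_rot: [47.7, 90.0, 46.6]
ft_force: [0.7, 0.6, -0.3]
opening: 0.702
t 1.82 pos [ 0.4243 -0.1047  0.4047] open 0.702 F [ 0.7  0.6 -0.3]
y azim 88.91 turn (tool rotvec deg) [ 0.21  0.01 -0.02]
world shift cm [ 11.17 -30.63  -5.47] in current axes [  5.46 -30.41  11.75] in target axes [  5.47 -30.37  11.86]
```

```bash
python3 -m crank '6 0.6 -3.7 1.45 0 0 0; 6 0.6 -3.7 1.45 0 0 0; 6 0.6 -3.7 1.45 0 0 0; 6 0.6 -3.7 1.45 0 0 0; 6 0.6 -3.7 1.45 0 0 0; 6 0.6 -3.7 1.45 0 0 0; 6 0.6 -3.7 1.45 0 0 0; 6 0.6 -3.7 1.45 0 0 0; 6 0 -0.7 0.2 0 0 0; 6 0 0 0 0 0 0'
python3 - <<'E'
from h import *
plan([.536,-.411,.35],88.7)
s=snap('wrist','w1.png')
print(s['extrinsics'])
print(proj(s,[.536,-.411,.006]))
E
```

```text
time_s: 2.65
eef_pos: [0.537, -0.41, 0.3546]
eef_rot: [146.4, 89.9, 145.2]
ft_force: [-0.2, 0.2, -0.3]
opening: 0.704
t 2.65 pos [ 0.537  -0.41    0.3546] open 0.704 F [-0.2  0.2 -0.3]
y azim 88.8 turn (tool rotvec deg) [ 0.1  -0.1  -0.07]
world shift cm [-0.1  -0.1  -0.46] in current axes [ 0.46 -0.1  -0.1 ] in target axes [ 0.46 -0.1  -0.1 ]
[[ 0.02094059 -0.9506439  -0.3095766   0.45685045]
 [ 0.99977929  0.02043572  0.004874   -0.40724382]
 [ 0.00169299 -0.30961034  0.95086202  0.32289591]
 [ 0.          0.          0.          1.        ]]
(np.float64(276.39303819014407), np.float64(190.67862243543266))
```

View pics/w1.png

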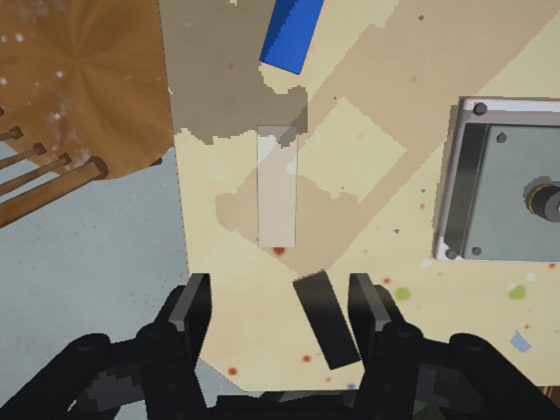

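The wrist view shows the tile between (258,126) and (295,247), with shadows falling across it. The black decoy is at (326,320) and the blue one at (292,35). I'll measure the tile's edges.

```bash
python3 - <<'E'
from h import *
s=load('w1.png'); im=s['image'][:,:,::-1].copy()
cv2.imwrite('pics/c2.png',cv2.resize(im[110:260,230:320],None,fx=4,fy=4,interpolation=cv2.INTER_CUBIC))
# edge fits on horizontal gradient
g=cv2.GaussianBlur(im,(0,0),.8).astype(float); hsv=cv2.cvtColor(im,cv2.COLOR_BGR2HSV)
sat=(g[:,:,2]-g[:,:,0])/(g.sum(2)+1)
L=[];Rr=[]
for v in range(150,240,2):
    d=np.diff(sat[v]); a=np.argmin(d[248:268])+248.5; b=np.argmax(d[285:306])+285.5
    L.append((a,v));Rr.append((b,v))
for n,E in(('L',L),('R',Rr)):
    E=np.array(E); W=np.array([onz(s,u,v,.006)[:2] for u,v in E]); c=np.median(W[:,1]); 
    vx,vy,x0,y0=cv2.fitLine(W.astype(np.float32),cv2.DIST_HUBER,0,.01,.01).ravel()
    print(n,np.degrees(np.arctan(vy/vx)),'y at x=.535',y0+(0.535-x0)*vy/vx)
for p in [(258,126),(297,126),(295,246.5),(258,247)]: print(onz(s,*p,.006).round(4))
E
```

```text
L -1.4477576 y at x=.535 -0.42876446
R -1.401661 y at x=.535 -0.3930109
[ 0.478  -0.4256  0.006 ]
[ 0.4787 -0.3918  0.006 ]
[ 0.5918 -0.3943  0.006 ]
[ 0.5915 -0.4301  0.006 ]
```

View pics/c2.png

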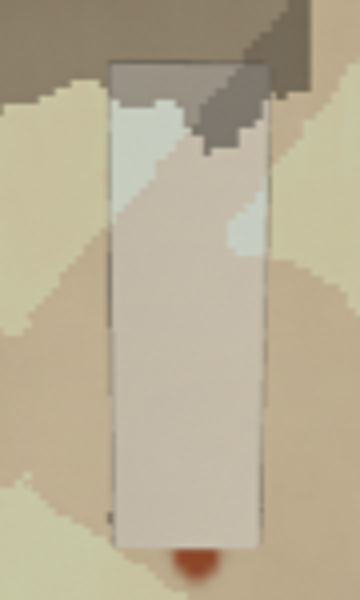

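```bash
python3 -m crank '4.6 4 -0.09 -0.2 0.2 -0.1 0; 4.6 4 0 0 0 0 0; 4.6 4 0 0 0 0 0; 4.6 4 0 0 0 0 0; 4.6 1 0 0 0 0 0; 4.6 0 0 0 0 0 0; 4.6 0 0 0 0 0 0'
python3 - <<'E'
from h import *
plan([.535,-.4109,.174],88.6)
s=snap('wrist','w2.png')
E
```

```text
time_s: 3.28
eef_pos: [0.5357, -0.4079, 0.1884]
eef_rot: [-14.0, 89.8, -15.2]
ft_force: [0.7, -0.6, -0.1]
opening: 0.538
t 3.28 pos [ 0.5357 -0.4079  0.1884] open 0.538 F [ 0.7 -0.6 -0.1]
y azim 88.8 turn (tool rotvec deg) [0.2  0.18 0.05]
world shift cm [-0.07 -0.3  -1.44] in current axes [ 1.44 -0.3  -0.06] in target axes [ 1.44 -0.3  -0.06]
```

View pics/w2.png

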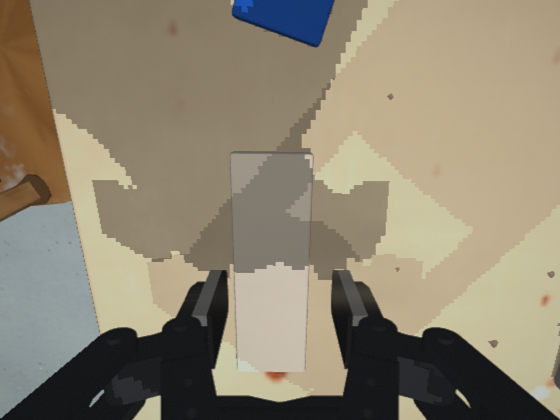

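The fingers (227 and 333) straddle the tile (233–308), with the tile about 3 mm toward the left finger. I'll correct that and go down.

```bash
python3 -m crank '4.6 0 -0.3 -0.06 0.2 0.18 0.05; 4.6 0.8 0 0 0 0 0; 4.6 0.4 0 0 0 0 0; 4.6 0 0 0 0 0 0; 4.6 0 0 0 0 0 0'
python3 - <<'E'
from h import *
plan([.535,-.4109,.174],88.6)
E
python3 -m crank '4.6 0.2 0 0 0 0 0; 4.6 0 0 0 0 0 0'
```

```text
time_s: 3.75
eef_pos: [0.5343, -0.4115, 0.1745]
eef_rot: [143.2, 89.9, 141.8]
ft_force: [0.3, 0.1, -0.5]
opening: 0.54
t 3.75 pos [ 0.5343 -0.4115  0.1745] open 0.54 F [ 0.3  0.1 -0.5]
y azim 88.54 turn (tool rotvec deg) [-0.06 -0.1  -0.08]
world shift cm [ 0.07  0.06 -0.05] in current axes [0.05 0.06 0.07] in target axes [0.05 0.06 0.07]
time_s: 3.92
eef_pos: [0.5343, -0.4115, 0.1724]
eef_rot: [143.7, 89.9, 142.3]
ft_force: [0.1, -0.4, -0.2]
opening: 0.547
```

```bash
python3 -m crank '4.0 0 0 0 0 0 0; 4.0 0 0 0 0 0 0; 3.2 0 0 0 0 0 0; 3.2 0 0 0 0 0 0;3.2 0 0 0 0 0 0; 3 0 0 0 0 0 0' 35
python3 -m crank '3 -0.4 0 0 0 0 0; 3 -1.6 0 0 0 0 0; 3 -2 0 0 0 0 0; 3 0 0 0 0 0 0'
python3 - <<'E'
from h import *
plan([.535,-.4109,.174],88.6)
s=snap('wrist','w3.png')
E
```

```text
time_s: 4.42
eef_pos: [0.5346, -0.4116, 0.173]
eef_rot: [144.7, 89.9, 143.3]
ft_force: [0.2, 0.6, 1.5]
opening: 0.407
time_s: 4.75
eef_pos: [0.5354, -0.4122, 0.2163]
eef_rot: [-38.3, 89.7, -39.8]
ft_force: [0.1, -0.4, -0.3]
opening: 0.406
t 4.75 pos [ 0.5354 -0.4122  0.2163] open 0.406 F [ 0.1 -0.4 -0.3]
y azim 88.55 turn (tool rotvec deg) [-0.05  0.22  0.17]
world shift cm [-0.04  0.13 -4.23] in current axes [ 4.23  0.14 -0.06] in target axes [ 4.23  0.13 -0.04]
```

View pics/w3.png

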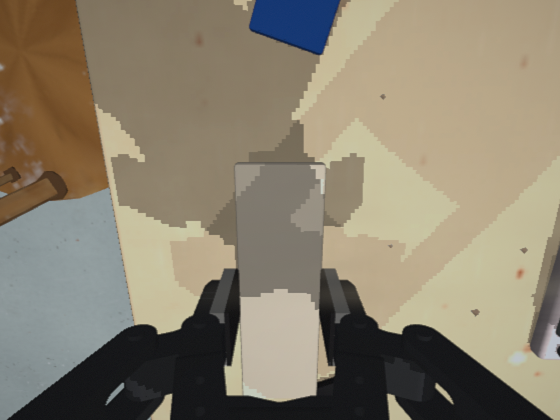

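```bash
python3 -m crank '3 -4 0 0 0 0.2 0.2; 3 -4 0 0 0 0 0; 3 -3 2 0 0 0 0; 3 -0.4 3.9 0.1 0 0 0; 3 0 3.9 0.1 0 0 0; 3 0 3.9 0.1 0 0 0; 3 0 3.9 0.1 0 0 0; 3 0 3.9 0.1 0 0 0; 3 0 3.9 0.1 0 0 0; 3 0 3.9 0.1 0 0 0'
python3 -m crank '3 0 3.9 0.1 1 0 0; 3 0 3.9 0.1 0 0 0; 3 0 3.5 0.1 0 0 0; 3 0 0 0 0 0 0; 3 0 0 0 0 0 0'
python3 - <<'E'
from h import *
plan([.5453,-.0015,.3],87.55)
s=snap('wrist','w4.png'); snap('top','t4.png')
E
```

```text
time_s: 5.63
eef_pos: [0.5487, -0.1173, 0.3268]
eef_rot: [144.6, 89.5, 143.1]
ft_force: [0.4, -0.1, -0.7]
opening: 0.405
time_s: 6.05
eef_pos: [0.5562, -0.0046, 0.3274]
eef_rot: [149.4, 89.5, 147.1]
ft_force: [-0.0, -0.2, -0.5]
opening: 0.403
t 6.05 pos [ 0.5562 -0.0046  0.3274] open 0.403 F [-0.  -0.2 -0.5]
y azim 87.76 turn (tool rotvec deg) [ 0.21 -0.4  -0.23]
world shift cm [-1.09  0.31 -2.74] in current axes [ 2.75  0.26 -1.08] in target axes [ 2.74  0.27 -1.1 ]
```

View pics/w4.png

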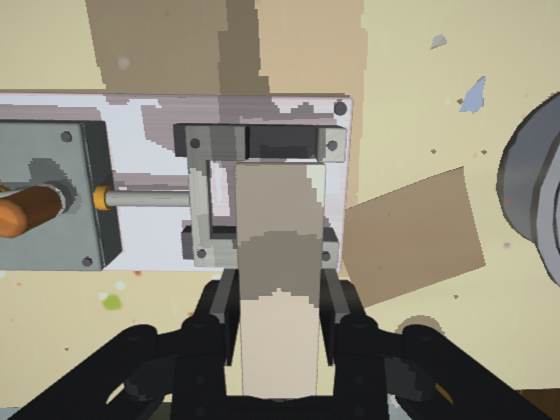

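The tile is level in the jaws. The near rail's fence edge is at about (318,143) and the prong face at about (249,143). I'll check the gap from this view.

```bash
python3 - <<'E'
from h import *
s=load('w4.png'); im=s['image'][:,:,::-1].copy()
cv2.imwrite('pics/c4.png',cv2.resize(im[85:285,165:360],None,fx=3,fy=3,interpolation=cv2.INTER_CUBIC))
yx=np.array([.043,.999]);xx=np.array([.999,-.043]);c=np.array([.541,-.1024])
for n,p,z in [('fence face top',(318,143),.046),('prong face top',(249,143),.044),('baseTR',(352,95),.012),('baseBR?',(341,272),.012),('fencetop far edge',(346,145),.046),('rail outer edge',(283,125),.03),('rail inner',(283,158),.03)]:
    w=onz(s,*p,z)[:2]; print(n,w.round(4),'vise',((w-c)@xx).round(4),((w-c)@yx).round(4))
E
```

```text
fence face top [0.5041 0.0266] vise -0.0424 0.1273
prong face top [ 0.5025 -0.0214] vise -0.042 0.0793
baseTR [0.4731 0.0562] vise -0.0746 0.1556
baseBR? [0.6214 0.05  ] vise 0.0738 0.1557
fencetop far edge [0.5063 0.0461] vise -0.0411 0.1468
rail outer edge [0.492 0.003] vise -0.0534 0.1031
rail inner [0.516  0.0021] vise -0.0295 0.1033
```

View pics/c4.png

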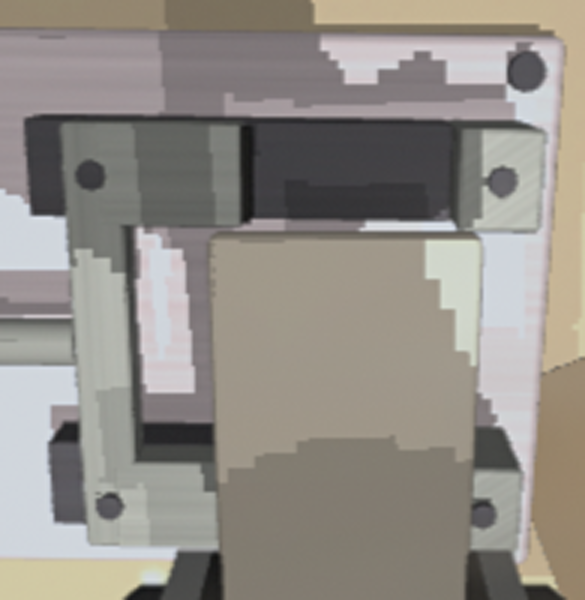

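```bash
python3 -m crank '3 0 0.4 -1.1 0.2 -0.4 -0.23; 3 3 0 0 0 0 0; 3 3 0 0 0 0 0; 3 3 0 0 0 0 0; 3 0 0 0 0 0 0; 3 0 0 0 0 0 0'
python3 - <<'E'
from h import *
plan([.5453,-.0005,.203],87.55)
s=snap('wrist','w5.png')
E
```

```text
time_s: 6.65
eef_pos: [0.5454, -0.0032, 0.2374]
eef_rot: [177.0, 89.9, 174.2]
ft_force: [0.3, 0.3, -0.4]
opening: 0.409
t 6.65 pos [ 0.5454 -0.0032  0.2374] open 0.409 F [ 0.3  0.3 -0.4]
y azim 87.23 turn (tool rotvec deg) [-0.32 -0.11 -0.01]
world shift cm [-0.01  0.27 -3.44] in current axes [ 3.44  0.26 -0.02] in target axes [ 3.44  0.26 -0.02]
```

View pics/w5.png

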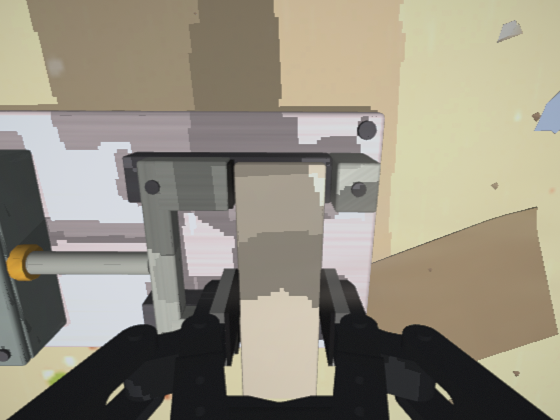

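The tile (236–325) sits above the slot between the prong (about 231) and the fence (about 333), a little toward the prong. I'll shift it +2.6 mm and lower it.

```bash
python3 -m crank '3 0 0.26 0 -0.32 -0.1 0; 3 1.5 0 0 0 0 0; 3 1 0 0 0 0 0; 3 0.4 0 0 0 0 0; 3 0 0 0 0 0 0; 3 0 0 0 0 0 0'
python3 - <<'E'
from h import *
plan([.5453,-.0005,.203],87.55)
E
python3 -m crank '3 0.3 0 0 0 0 0; 3 0 0 0 0 0 0; 3 0 0 0 0 0 0'
python3 - <<'E'
from h import *
s=snap('wrist','w6.png');
E
```

```text
time_s: 7.2
eef_pos: [0.5462, 0.0008, 0.2099]
eef_rot: [4.4, 89.7, 2.1]
ft_force: [-0.8, -0.3, -0.7]
opening: 0.407
t 7.2 pos [0.5462 0.0008 0.2099] open 0.407 F [-0.8 -0.3 -0.7]
y azim 87.67 turn (tool rotvec deg) [ 0.12  0.25 -0.02]
world shift cm [-0.09 -0.13 -0.69] in current axes [ 0.69 -0.13 -0.09] in target axes [ 0.69 -0.13 -0.09]
time_s: 7.45
eef_pos: [0.5461, 0.0008, 0.2067]
eef_rot: [4.7, 89.8, 2.4]
ft_force: [0.4, 0.0, -1.6]
opening: 0.401
```

View pics/w6.png

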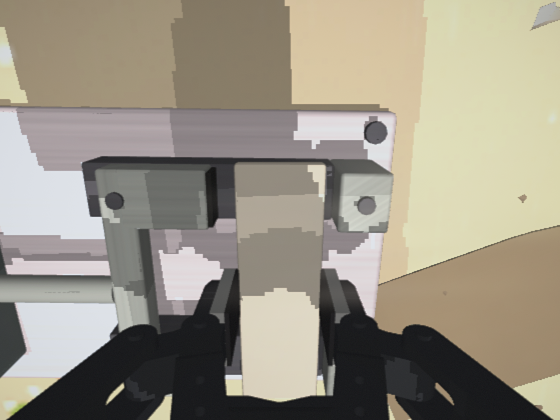

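The tile is now about 2 mm from the fence (326 against 332) with about 10 mm to the prong (213). I'll shift back 3 mm, finish lowering, and watch the force.

```bash
python3 -m crank '3 0 -0.3 0 0.1 0.2 0; 3 0.2 0 0 0 0 0; 3 0 0 0 0 0 0; 3 0 0 0 0 0 0'
python3 -m crank '3 0.15 0 0 0 0 0; 3 0 0 0 0 0 0; 3 0 0 0 0 0 0'
python3 - <<'E'
from h import *
plan([.5453,-.0005,.203],87.55)
s=snap('wrist','w7.png');
E
```

```text
time_s: 7.83
eef_pos: [0.5459, -0.0024, 0.2044]
eef_rot: [90.5, 90.0, 88.0]
ft_force: [0.4, 0.3, -0.3]
opening: 0.404
time_s: 8.08
eef_pos: [0.546, -0.0022, 0.203]
eef_rot: [35.5, 90.0, 33.1]
ft_force: [-0.0, 0.1, 0.0]
opening: 0.406
t 8.08 pos [ 0.546  -0.0022  0.203 ] open 0.406 F [-0.   0.1  0. ]
y azim 87.57 turn (tool rotvec deg) [ 0.02  0.03 -0.02]
world shift cm [-0.07  0.17  0.  ] in current axes [-0.    0.17 -0.08] in target axes [-0.    0.17 -0.08]
```

View pics/w7.png

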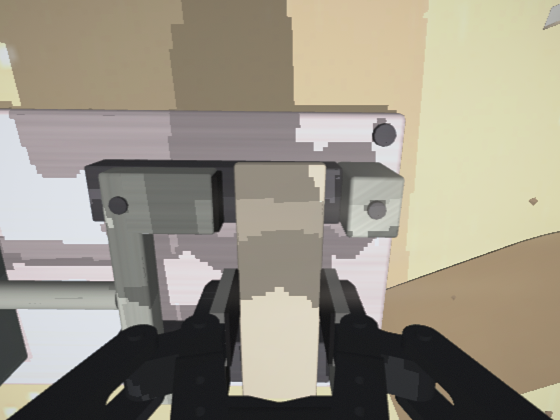

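The tile is centred, with about 15 px of clearance on each side. I'll go down to contact.

```bash
for i in 1 2; do python3 -m crank '3 0.1 0 0 0 0 0; 3 0 0 0 0 0 0' | egrep 'pos|force'; done
```

```text
eef_pos: [0.546, -0.0022, 0.2029]
ft_force: [-1.5, 0.2, 6.3]
eef_pos: [0.5459, -0.0022, 0.2028]
ft_force: [-4.4, 0.1, 13.2]
```

```bash
python3 -m crank '3 -0.2 0 0 0 0 0; 4.2 0 0 0 0 0 0; 5 0 0 0 0 0 0; 5 0 0 0 0 0 0; 5 -1 0 0 0 0 0; 5 -3 0 0 0 0 0; 5 -4 0 0 0 0 0; 5 -4 0 0 0 0 0; 5 0 0 0 0 0 0; 5 0 0 0 0 0 0'
python3 - <<'E'
from h import *
plan([.5453,-.0005,.3],87.55)
s=snap('wrist','w8.png');s=snap('top','t8.png')
cv2.imwrite('pics/c8.png',cv2.resize(s['image'][130:225,205:425,::-1],None,fx=3.6,fy=3.6,interpolation=cv2.INTER_CUBIC))
E
```

```text
time_s: 9.3
eef_pos: [0.5464, -0.0023, 0.3261]
eef_rot: [3.9, 89.6, 1.4]
ft_force: [-0.9, 0.7, 0.4]
opening: 0.586
t 9.3 pos [ 0.5464 -0.0023  0.3261] open 0.586 F [-0.9  0.7  0.4]
y azim 87.57 turn (tool rotvec deg) [ 0.02  0.39 -0.03]
world shift cm [-0.11  0.18 -2.61] in current axes [ 2.61  0.17 -0.14] in target axes [ 2.61  0.17 -0.12]
```

View pics/w8.png

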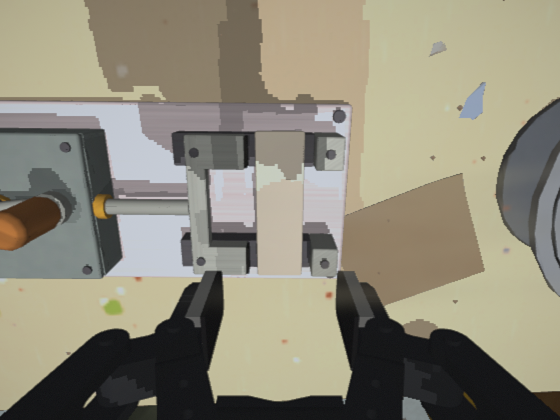

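View pics/c8.png

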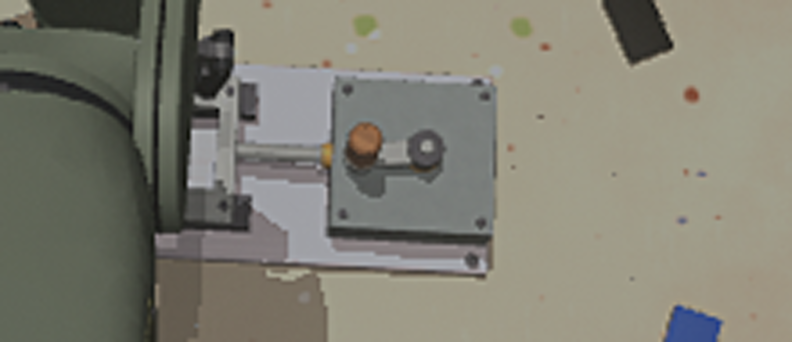

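The tile lies across both rails in the slot, at wrist (255–304, 131–274), with clearance to the prongs (248) and the fence (about 313). Next is the crank, so I'll move above the knob.

```bash
python3 -m crank '4.6 0 -3.9 -0.2 0 0.39 0; 4.6 0 -3.9 -0.3 0 0 0; 4.6 0 -3.9 -0.3 0 0 0; 4.6 0 -3.6 -0.3 0 0 0; 4.6 0 0 0 0 0 0; 4.6 0 0 0 0 0 0'
python3 - <<'E'
from h import *
plan([.536,-.155,.253],87.55)
s=snap('wrist','w9.png');s=snap('top','t9.png')
cv2.imwrite('pics/c9.png',cv2.resize(s['image'][130:225,205:425,::-1],None,fx=3.6,fy=3.6,interpolation=cv2.INTER_CUBIC))
s=load('wrist0.png')
s=snap('scene','s9.png');cv2.imwrite('pics/c9s.png',cv2.resize(s['image'][170:280,250:380,::-1],None,fx=5,fy=5,interpolation=cv2.INTER_CUBIC))
E
```

```text
time_s: 9.9
eef_pos: [0.5277, -0.1562, 0.3211]
eef_rot: [171.3, 89.4, 168.7]
ft_force: [-0.0, 0.6, 1.3]
opening: 0.539
t 9.9 pos [ 0.5277 -0.1562  0.3211] open 0.539 F [-0.   0.6  1.3]
y azim 87.36 turn (tool rotvec deg) [-0.19 -0.59 -0.09]
world shift cm [ 0.83  0.12 -6.81] in current axes [6.8  0.15 0.89] in target axes [6.81 0.16 0.82]
```

View pics/w9.png

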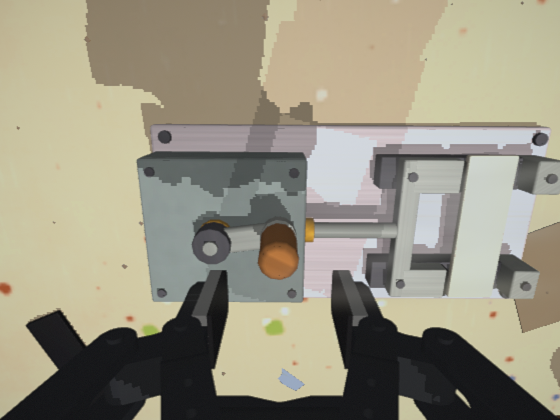

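View pics/c9.png

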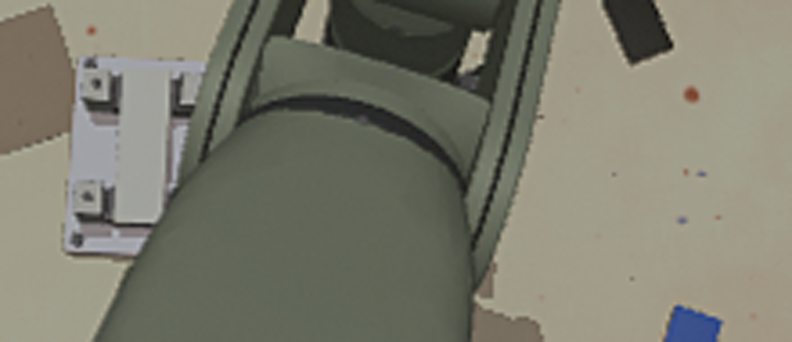

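View pics/c9s.png

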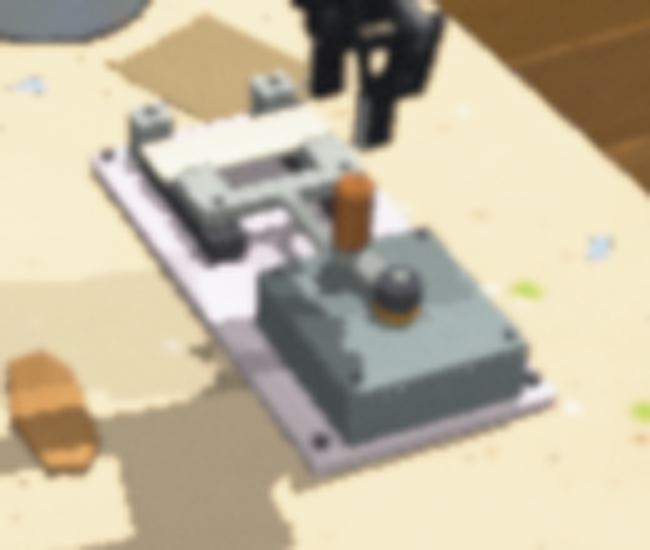

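The knob's top disc is at wrist (278,262) and the hub top at about (210,248). I'll triangulate both against the first top view.

```bash
python3 - <<'E'
from h import *
w=load('w9.png');t=load('top0.png')
im=w['image'][:,:,::-1].copy();cv2.imwrite('pics/c10.png',cv2.resize(im[205:295,180:320],None,fx=5,fy=5,interpolation=cv2.INTER_CUBIC))
it=t['image'][:,:,::-1];cv2.imwrite('pics/c11.png',cv2.resize(it[150:195,295:345],None,fx=10,fy=10,interpolation=cv2.INTER_CUBIC))
E
```

```text
(no output)
```

View pics/c10.png

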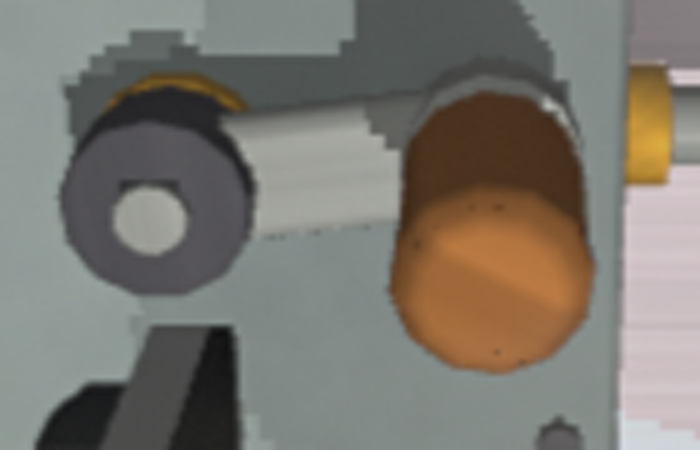

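View pics/c11.png

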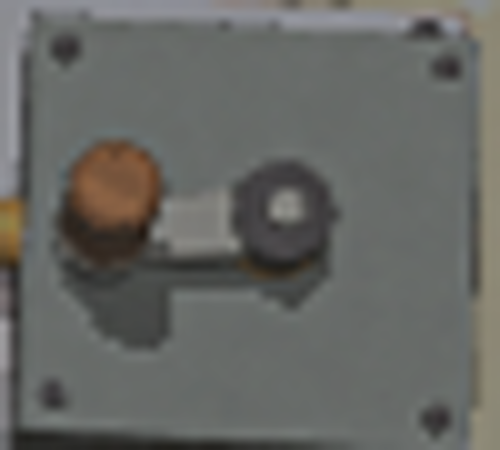

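```bash
python3 - <<'E'
from h import *
w=load('w9.png');t=load('top0.png')
def tri(a,b):
    A=np.zeros((3,3));B=np.zeros(3)
    for o,d in(a,b):
        d=d/np.linalg.norm(d);M=np.eye(3)-np.outer(d,d);A+=M;B+=M@o
    p=np.linalg.solve(A,B); return p.round(4),[np.linalg.norm(np.cross(p-o,d/np.linalg.norm(d))).round(4) for o,d in(a,b)]
k=tri(ray(w,278,260.6),ray(t,306.25,168.25)); h_=tri(ray(w,211,246.2),ray(t,322.85,170.55))
print('knob',k,'hub',h_)
print('knob@.111 wrist',onz(w,278,260.6,.111),'top',onz(t,306.25,168.25,.111))
z=h_[0][2]
for z in(.08,.085,.09): print('hub',z,onz(w,211,246.2,z),onz(t,322.85,170.55,z))
print('housing centre est', np.array([.541,-.1024]))
# housing top corners in wrist
E
```

```text
knob (array([ 0.5335, -0.1561,  0.1034]), [np.float64(0.0004), np.float64(0.0004)]) hub (array([ 0.5382, -0.2016,  0.0652]), [np.float64(0.0002), np.float64(0.0002)])
knob@.111 wrist [ 0.52985289 -0.15559986  0.111     ] top [ 0.53152196 -0.15589545  0.111     ]
hub 0.08 [ 0.53211457 -0.19848869  0.08      ] [ 0.53435746 -0.19961074  0.08      ]
hub 0.085 [ 0.53009636 -0.1973693   0.085     ] [ 0.53300034 -0.19898928  0.085     ]
hub 0.09 [ 0.52807815 -0.19624991  0.09      ] [ 0.53164322 -0.19836781  0.09      ]
housing centre est [ 0.541  -0.1024]
```

Knob is at about (0.531, -0.156) and the hub at about (0.533, -0.199), a separation of 43–45 mm as specified. I'll go down around the knob with the tips at about 85 mm.

```bash
python3 -m crank '4.6 0 0 0.33 -0.2 -0.6 -0.1; 4.6 3 0 0 0 0 0; 4.6 2 0 0 0 0 0; 4.6 1.3 0 0 0 0 0; 4.6 0 0 0 0 0 0; 4.6 0 0 0 0 0 0'
python3 - <<'E'
from h import *
plan([.531,-.156,.258],87.55)
s=snap('wrist','w12.png')
E
```

```text
time_s: 10.55
eef_pos: [0.5322, -0.154, 0.2596]
eef_rot: [-18.7, 89.8, -20.9]
ft_force: [0.9, -0.3, 0.3]
opening: 0.537
t 10.55 pos [ 0.5322 -0.154   0.2596] open 0.537 F [ 0.9 -0.3  0.3]
y azim 87.86 turn (tool rotvec deg) [0.31 0.17 0.06]
world shift cm [-0.12 -0.2  -0.16] in current axes [ 0.16 -0.21 -0.12] in target axes [ 0.16 -0.21 -0.12]
```

View pics/w12.png

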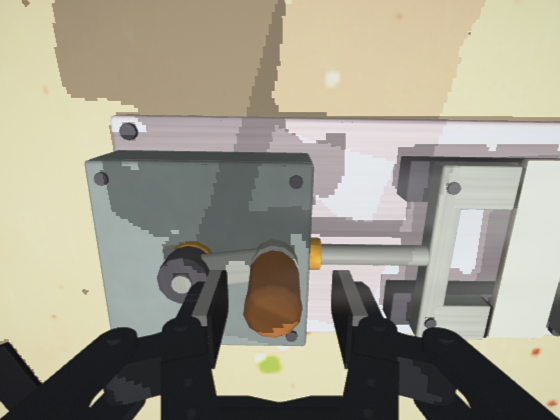

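The knob (273,305) is between the fingers, about 2 mm off centre. I'll correct and grip it.

```bash
python3 -m crank '4.6 0.1 -0.2 -0.1 0.3 0.17 0; 3 0 0 0 0 0 0; 2 0 0 0 0 0 0; 2 0 0 0 0 0 0; 2 0 0 0 0 0 0; 2 0 0 0 0 0 0' 40
python3 - <<'E'
from h import *
plan([.531,-.156,.258],87.55)
s=snap('wrist','w13.png')
E
```

```text
time_s: 11.1
eef_pos: [0.5311, -0.1568, 0.26]
eef_rot: [-24.0, 89.8, -26.6]
ft_force: [-0.5, 2.1, 6.0]
opening: 0.267
t 11.1 pos [ 0.5311 -0.1568  0.26  ] open 0.267 F [-0.5  2.1  6. ]
y azim 87.45 turn (tool rotvec deg) [-0.1   0.16  0.07]
world shift cm [-0.01  0.08 -0.2 ] in current axes [ 0.2   0.07 -0.02] in target axes [ 0.2   0.07 -0.02]
```

View pics/w13.png

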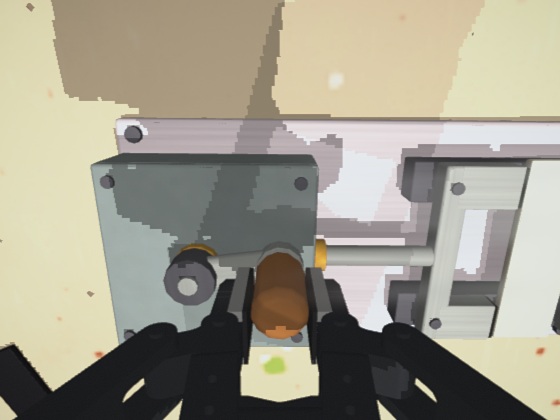

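```bash
cat >> h.py <<'E'
import json,os
def cr(axis,step,n,save=True):
    st=env.get_state(); Rc=R.from_euler('xyz',st['eef_rot'],degrees=True).as_matrix()
    p=st['eef_pos']+0.155*Rc[:,0]
    d=p[:2]-np.array(axis); yv=np.array([.043,.999]);xv=np.array([.999,-.043])
    a=np.array([d@yv,d@xv]); psi=np.arctan2(a[1],a[0]); F=st['ft_force'][:2]; f=np.array([F@yv,F@xv])
    tan=np.array([-np.sin(psi),np.cos(psi)]);rad=np.array([np.cos(psi),np.sin(psi)])
    print('t %.2f psi %.1f r %.1fmm Ftan(resist) %.1f Frad(+out on tool) %.1f Fz %.1f grasp %s z %.4f open %.3f'%(st['time_s'],np.degrees(psi),1e3*np.hypot(*a),-f@tan,f@rad,st['ft_force'][2],p[:2].round(4),st['eef_pos'][2],st['opening']))
    if save: open('circ.txt','a').write('%f %f %f %f\n'%(*p[:2],-f@tan,f@rad))
    Rt=Rdown(87.5); prev=p[:2]; print('turn fix',R.from_matrix(Rc.T@Rt).as_rotvec(degrees=True).round(2))
    for i in range(1,n+1):
        q=psi+np.radians(step)*i; w=np.array(axis)+.045*(np.cos(q)*yv+np.sin(q)*xv)
        s=Rt.T@np.append(w-prev,0)*100; print('%.0fdeg: y %.2f z %.2f'%(np.degrees(q),s[1],s[2])); prev=w
E
python3 - <<'E'
from h import *
cr([.5336,-.2015],8,6)
E
```

```text
t 11.15 psi -5.1 r 44.6mm Ftan(resist) 0.0 Frad(+out on tool) 2.5 Fz 5.6 grasp [ 0.5315 -0.157 ] z 0.2599 open 0.265
turn fix [-0.05  0.15  0.07]
3deg: y 0.05 z 0.62
11deg: y -0.07 z 0.62
19deg: y -0.16 z 0.61
27deg: y -0.24 z 0.58
35deg: y -0.32 z 0.54
43deg: y -0.39 z 0.49
```

```bash
python3 -m crank '2 0 0.03 0.62 0 0.1 0; 2 0 -0.07 0.62 0 0 0; 2 0 -0.16 0.61 0 0 0; 2 0 0 0 0 0 0'
python3 - <<'E'
from h import *
cr([.5336,-.2015],8,10)
E
```

```text
time_s: 11.48
eef_pos: [0.5505, -0.1596, 0.26]
eef_rot: [-21.9, 89.8, -24.5]
ft_force: [1.2, 2.7, 6.1]
opening: 0.266
t 11.48 psi 20.0 r 45.2mm Ftan(resist) -0.1 Frad(+out on tool) 2.9 Fz 6.1 grasp [ 0.5509 -0.1598] z 0.2600 open 0.266
turn fix [-0.05  0.14  0.06]
28deg: y -0.27 z 0.57
36deg: y -0.33 z 0.53
44deg: y -0.40 z 0.48
52deg: y -0.47 z 0.42
60deg: y -0.52 z 0.35
68deg: y -0.56 z 0.28
76deg: y -0.60 z 0.19
84deg: y -0.62 z 0.11
92deg: y -0.63 z 0.02
100deg: y -0.62 z -0.07
```

```bash
python3 -m crank '2 0 -0.27 0.57 0 0 0; 2 0 -0.33 0.53 0 0 0; 2 0 0 0 0 0 0'; python3 -c "
from h import *
cr([.5336,-.2015],8,1)"
python3 -m crank '2 0 -0.4 0.48 0 0 0; 2 0 -0.47 0.42 0 0 0; 2 0 0 0 0 0 0';python3 -c "
from h import *
cr([.5336,-.2015],8,8)"
```

```text
time_s: 11.73
eef_pos: [0.5614, -0.1659, 0.26]
eef_rot: [-5.1, 89.8, -7.6]
ft_force: [2.3, 5.0, 4.7]
opening: 0.264
t 11.73 psi 36.1 r 45.4mm Ftan(resist) 1.4 Frad(+out on tool) 5.3 Fz 4.7 grasp [ 0.5619 -0.166 ] z 0.2600 open 0.264
turn fix [-0.08  0.19  0.02]
44deg: y -0.44 z 0.45
time_s: 11.98
eef_pos: [0.5701, -0.1748, 0.2601]
eef_rot: [2.6, 89.8, -0.0]
ft_force: [3.8, 5.0, 5.5]
opening: 0.268
t 11.98 psi 51.8 r 45.7mm Ftan(resist) 1.9 Frad(+out on tool) 6.0 Fz 5.5 grasp [ 0.5707 -0.1748] z 0.2601 open 0.268
turn fix [-0.09  0.23 -0.01]
60deg: y -0.56 z 0.30
68deg: y -0.56 z 0.28
76deg: y -0.60 z 0.20
84deg: y -0.62 z 0.11
92deg: y -0.63 z 0.02
100deg: y -0.62 z -0.06
108deg: y -0.61 z -0.15
116deg: y -0.58 z -0.23
```

```bash
python3 -m crank '2 0 -0.52 0.38 0 0 0; 2 0 -0.56 0.28 0 0 0; 2 0 0 0 0 0 0';python3 -c "
from h import *
cr([.5344,-.2012],8,1)"
python3 -m crank '2 0 -0.6 0.21 0 0 0; 2 0 -0.62 0.11 0 0 0; 2 0 0 0 0 0 0';python3 -c "
from h import *
cr([.5344,-.2012],8,8)"
```

```text
time_s: 12.23
eef_pos: [0.5761, -0.1857, 0.26]
eef_rot: [13.9, 89.8, 11.2]
ft_force: [4.2, 6.7, 5.0]
opening: 0.268
t 12.23 psi 67.2 r 45.1mm Ftan(resist) 4.8 Frad(+out on tool) 6.3 Fz 5.0 grasp [ 0.5767 -0.1856] z 0.2600 open 0.268
turn fix [-0.11  0.22 -0.05]
75deg: y -0.60 z 0.19
time_s: 12.48
eef_pos: [0.5788, -0.1977, 0.2601]
eef_rot: [21.5, 89.7, 18.9]
ft_force: [4.6, 7.8, 4.8]
opening: 0.268
t 12.48 psi 82.8 r 45.3mm Ftan(resist) 7.4 Frad(+out on tool) 5.3 Fz 4.8 grasp [ 0.5795 -0.1975] z 0.2601 open 0.268
turn fix [-0.13  0.26 -0.1 ]
91deg: y -0.63 z 0.01
99deg: y -0.63 z -0.05
107deg: y -0.61 z -0.14
115deg: y -0.59 z -0.22
123deg: y -0.55 z -0.30
131deg: y -0.50 z -0.38
139deg: y -0.45 z -0.44
147deg: y -0.38 z -0.50
```

```bash
python3 -m crank '2 0 -0.63 0.04 0 0 0; 2 0 -0.63 -0.05 0 0 0; 2 0 0 0 0 0 0' 50;python3 -c "
from h import *
cr([.5344,-.2012],8,1)"
python3 -m crank '2 0 -0.61 -0.13 0 0 0; 2 0 -0.59 -0.22 0 0 0; 2 0 0 0 0 0 0';python3 -c "
from h import *
cr([.5344,-.2012],8,8)"
```

```text
time_s: 12.73
eef_pos: [0.5782, -0.2102, 0.2601]
eef_rot: [19.6, 89.7, 17.0]
ft_force: [6.3, 9.3, 4.4]
opening: 0.264
t 12.73 psi 98.6 r 45.5mm Ftan(resist) 10.4 Frad(+out on tool) 4.4 Fz 4.4 grasp [ 0.579 -0.21 ] z 0.2601 open 0.264
turn fix [-0.13  0.29 -0.1 ]
107deg: y -0.61 z -0.19
time_s: 12.98
eef_pos: [0.5742, -0.2222, 0.2601]
eef_rot: [12.7, 89.7, 10.0]
ft_force: [6.5, 7.2, 3.1]
opening: 0.263
t 12.98 psi 114.7 r 45.7mm Ftan(resist) 9.4 Frad(+out on tool) 2.4 Fz 3.1 grasp [ 0.575  -0.2221] z 0.2601 open 0.263
turn fix [-0.13  0.32 -0.07]
123deg: y -0.52 z -0.36
131deg: y -0.50 z -0.37
139deg: y -0.45 z -0.44
147deg: y -0.38 z -0.50
155deg: y -0.31 z -0.55
163deg: y -0.23 z -0.58
171deg: y -0.14 z -0.61
179deg: y -0.06 z -0.63
```

```bash
python3 -m crank '2 0 -0.53 -0.33 0 0 0; 2 0 0 0 0 0 0';python3 -c "
from h import *
cr([.5344,-.2012],8,1)"
python3 -m crank '2 0 -0.5 -0.38 0 0 0; 2 0 0 0 0 0 0';python3 -c "
from h import *
cr([.5344,-.2012],8,1)"
python3 -m crank '2 0 -0.45 -0.44 0 0 0; 2 0 0 0 0 0 0';python3 -c "
from h import *
cr([.5344,-.2012],8,6)"
```

```text
time_s: 13.15
eef_pos: [0.5712, -0.2269, 0.2601]
eef_rot: [15.8, 89.6, 13.1]
ft_force: [9.3, 9.0, 2.4]
opening: 0.262
t 13.15 psi 121.4 r 45.7mm Ftan(resist) 12.6 Frad(+out on tool) 2.8 Fz 2.4 grasp [ 0.5724 -0.2266] z 0.2601 open 0.262
turn fix [-0.15  0.43 -0.12]
129deg: y -0.48 z -0.42
time_s: 13.32
eef_pos: [0.5673, -0.2318, 0.2602]
eef_rot: [10.5, 89.5, 7.9]
ft_force: [8.6, 6.9, 2.5]
opening: 0.263
t 13.32 psi 129.2 r 45.8mm Ftan(resist) 10.9 Frad(+out on tool) 1.8 Fz 2.5 grasp [ 0.5686 -0.2316] z 0.2602 open 0.263
turn fix [-0.13  0.46 -0.09]
137deg: y -0.41 z -0.49
time_s: 13.48
eef_pos: [0.5626, -0.2364, 0.2601]
eef_rot: [3.6, 89.6, 1.0]
ft_force: [7.8, 6.0, 1.5]
opening: 0.264
t 13.48 psi 137.6 r 45.8mm Ftan(resist) 9.9 Frad(+out on tool) 0.4 Fz 1.5 grasp [ 0.5638 -0.2364] z 0.2601 open 0.264
turn fix [-0.11  0.44 -0.03]
146deg: y -0.33 z -0.55
154deg: y -0.32 z -0.54
162deg: y -0.24 z -0.58
170deg: y -0.16 z -0.61
178deg: y -0.07 z -0.62
186deg: y 0.02 z -0.63
```

```bash
python3 -m crank '2 0 -0.38 -0.52 0 0 0; 2 0 0 0 0 0 0';python3 -c "
from h import *
cr([.5344,-.2012],8,1)"
python3 -m crank '2 0 -0.32 -0.55 0 0 0; 2 0 0 0 0 0 0';python3 -c "
from h import *
cr([.5344,-.2012],8,1)"
python3 -m crank '2 0 -0.24 -0.59 0 0 0; 2 0 0 0 0 0 0';python3 -c "
from h import *
cr([.5344,-.2012],6,8)"
```

```text
time_s: 13.65
eef_pos: [0.5571, -0.2403, 0.2601]
eef_rot: [-3.0, 89.6, -5.6]
ft_force: [7.2, 4.6, 2.2]
opening: 0.26
t 13.65 psi 146.3 r 45.8mm Ftan(resist) 8.5 Frad(+out on tool) -0.2 Fz 2.2 grasp [ 0.5582 -0.2404] z 0.2601 open 0.260
turn fix [-0.1   0.42  0.02]
154deg: y -0.24 z -0.59
time_s: 13.82
eef_pos: [0.5512, -0.2434, 0.2601]
eef_rot: [-6.5, 89.6, -9.1]
ft_force: [5.5, 3.7, 2.2]
opening: 0.266
t 13.82 psi 154.7 r 45.9mm Ftan(resist) 6.5 Frad(+out on tool) -1.3 Fz 2.2 grasp [ 0.5522 -0.2435] z 0.2601 open 0.266
turn fix [-0.09  0.38  0.04]
163deg: y -0.15 z -0.62
time_s: 13.98
eef_pos: [0.5448, -0.2456, 0.26]
eef_rot: [-8.7, 89.7, -11.3]
ft_force: [3.9, 4.3, 2.2]
opening: 0.261
t 13.98 psi 163.3 r 45.9mm Ftan(resist) 4.9 Frad(+out on tool) -3.2 Fz 2.2 grasp [ 0.5457 -0.2457] z 0.2600 open 0.261
turn fix [-0.09  0.31  0.05]
169deg: y -0.02 z -0.48
175deg: y -0.06 z -0.47
181deg: y -0.01 z -0.47
187deg: y 0.04 z -0.47
193deg: y 0.08 z -0.46
199deg: y 0.13 z -0.45
205deg: y 0.18 z -0.44
211deg: y 0.22 z -0.41
```

```bash
python3 -m crank '2 0 -0.07 -0.48 0 0 0; 2 0 0 0 0 0 0';python3 -c "
from h import *
cr([.5344,-.2012],6,1)"
python3 -m crank '2 0 -0.05 -0.47 0 0 0; 2 0 0 0 0 0 0';python3 -c "
from h import *
cr([.5344,-.2012],6,1)"
python3 -m crank '2 0 0 -0.47 0 0 0; 2 0 0 0 0 0 0';python3 -c "
from h import *
cr([.5344,-.2012],6,6)"
```

```text
time_s: 14.15
eef_pos: [0.54, -0.2463, 0.26]
eef_rot: [-16.8, 89.7, -19.4]
ft_force: [5.2, 3.0, 2.6]
opening: 0.264
t 14.15 psi 169.4 r 45.8mm Ftan(resist) 5.6 Frad(+out on tool) -2.2 Fz 2.6 grasp [ 0.5409 -0.2466] z 0.2600 open 0.264
turn fix [-0.07  0.32  0.1 ]
175deg: y 0.02 z -0.48
time_s: 14.32
eef_pos: [0.5354, -0.2466, 0.26]
eef_rot: [-17.6, 89.6, -20.2]
ft_force: [3.9, 3.3, 3.1]
opening: 0.261
t 14.32 psi 175.2 r 45.8mm Ftan(resist) 4.0 Frad(+out on tool) -3.2 Fz 3.1 grasp [ 0.5363 -0.247 ] z 0.2600 open 0.261
turn fix [-0.08  0.34  0.11]
181deg: y 0.07 z -0.48
time_s: 14.48
eef_pos: [0.5307, -0.2465, 0.2601]
eef_rot: [-19.4, 89.6, -22.0]
ft_force: [4.4, 1.7, 2.6]
opening: 0.261
t 14.48 psi -179.0 r 45.8mm Ftan(resist) 4.3 Frad(+out on tool) -1.9 Fz 2.6 grasp [ 0.5317 -0.2469] z 0.2601 open 0.261
turn fix [-0.07  0.35  0.12]
-173deg: y 0.11 z -0.47
-167deg: y 0.08 z -0.46
-161deg: y 0.13 z -0.45
-155deg: y 0.18 z -0.44
-149deg: y 0.22 z -0.42
-143deg: y 0.26 z -0.39
```

```bash
python3 -m crank '2 0 0.06 -0.47 0 0 0; 2 0 0 0 0 0 0';python3 -c "
from h import *
cr([.5344,-.2012],6,1)"
python3 -m crank '2 0 0.1 -0.46 0 0 0; 2 0 0 0 0 0 0; 2 0 0 0 0 0 0';python3 -c "
from h import *
cr([.5344,-.2012],6,6)
snap('wrist','w14.png');s=snap('scene','s14.png');cv2.imwrite('pics/c14s.png',cv2.resize(s['image'][170:280,250:380,::-1],None,fx=5,fy=5,interpolation=cv2.INTER_CUBIC))"
```

```text
time_s: 14.65
eef_pos: [0.5262, -0.2458, 0.2601]
eef_rot: [-22.3, 89.6, -24.9]
ft_force: [5.8, 1.7, 2.5]
opening: 0.261
t 14.65 psi -173.4 r 45.7mm Ftan(resist) 5.5 Frad(+out on tool) -2.6 Fz 2.5 grasp [ 0.5272 -0.2463] z 0.2601 open 0.261
turn fix [-0.06  0.37  0.15]
-167deg: y 0.15 z -0.46
time_s: 14.9
eef_pos: [0.5215, -0.2447, 0.2601]
eef_rot: [-26.4, 89.7, -29.0]
ft_force: [3.4, 0.8, 2.7]
opening: 0.264
t 14.90 psi -167.1 r 45.6mm Ftan(resist) 3.1 Frad(+out on tool) -1.7 Fz 2.7 grasp [ 0.5223 -0.2452] z 0.2601 open 0.264
turn fix [-0.06  0.31  0.15]
-161deg: y 0.19 z -0.44
-155deg: y 0.18 z -0.44
-149deg: y 0.22 z -0.42
-143deg: y 0.26 z -0.39
-137deg: y 0.30 z -0.36
-131deg: y 0.34 z -0.33
```

View pics/w14.png

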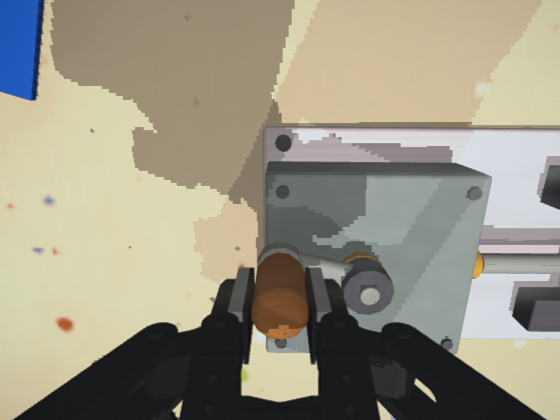

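Resistance fell from 12.6 N to a steady 3–5 N from about ψ=165° onward, and the crank is now at about 193°. That is close to mid-flat. I'll let go and watch whether the knob stays.

```bash
python3 -m crank '2.6 0 0 0 0 0 0; 3 0 0 0 0 0 0; 3.6 0 0 0 0 0 0; 3.6 0 0 0 0 0 0; 3.6 0 0 0 0 0 0; 3.6 0 0 0 0 0 0'
python3 -c "
from h import *
cr([.5344,-.2012],6,0,False)
snap('wrist','w15.png')"
python3 -m crank '3.6 -1 0 0 0 0 0; 3.6 -2 0 0 0 0 0; 3.6 -3 0 0 0 0 0; 3.6 -3 0 0 0 0 0; 3.6 0 0 0 0 0 0; 3.6 0 0 0 0 0 0'
python3 -c "
from h import *
snap('wrist','w16.png')"
```

```text
time_s: 15.5
eef_pos: [0.5199, -0.2447, 0.2589]
eef_rot: [-137.1, 89.9, -139.7]
ft_force: [0.4, -0.3, -0.4]
opening: 0.424
t 15.50 psi -163.8 r 46.1mm Ftan(resist) 0.5 Frad(+out on tool) 0.1 Fz -0.4 grasp [ 0.5196 -0.2448] z 0.2589 open 0.424
turn fix [-0.04 -0.08  0.07]
time_s: 16.05
eef_pos: [0.5204, -0.2446, 0.3518]
eef_rot: [-41.3, 89.7, -43.8]
ft_force: [-1.1, -0.4, -0.1]
opening: 0.42
```

View pics/w15.png

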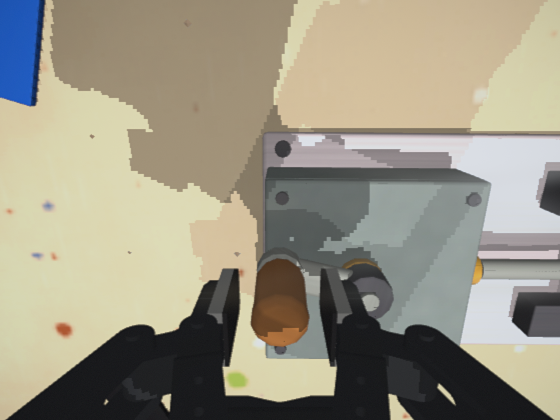

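View pics/w16.png

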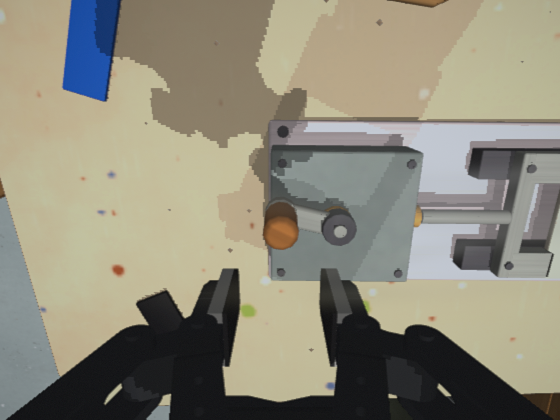

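After letting go, the crank arm has stayed put (hub 338,228; knob 281,228 in w16). I'll clear the arm and check the jaw from the top.

```bash
python3 -m crank '4 -2 -3 -1 0 0 0; 4 0 -3.9 -1 0 0 0; 4 0 -3.9 -1 0 0 0; 4 0 -3.9 -1 0 0 0; 4 0 -3.9 -1 0 0 0; 4 0 -3.9 -1 0 0 0; 4 0 -3.9 -1 0 0 0; 4 0 0 0 0 0 0; 4 0 0 0 0 0 0; 4 0 0 0 0 0 0'
python3 -c "
from h import *
s=snap('top','t17.png')
cv2.imwrite('pics/c17.png',cv2.resize(s['image'][130:225,205:425,::-1],None,fx=3.6,fy=3.6,interpolation=cv2.INTER_CUBIC))
s=snap('scene','s17.png');cv2.imwrite('pics/c17s.png',cv2.resize(s['image'][170:280,250:380,::-1],None,fx=5,fy=5,interpolation=cv2.INTER_CUBIC))"
```

```text
time_s: 16.93
eef_pos: [0.4384, -0.5048, 0.3679]
eef_rot: [149.6, 89.8, 147.1]
ft_force: [0.2, 0.2, 0.4]
opening: 0.469
```

View pics/c17.png

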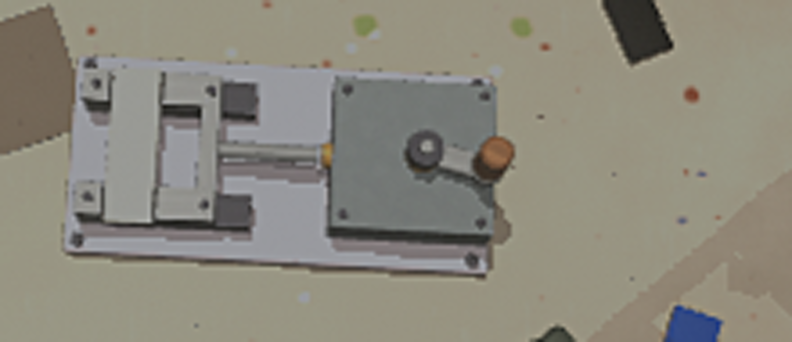

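View pics/c17s.png

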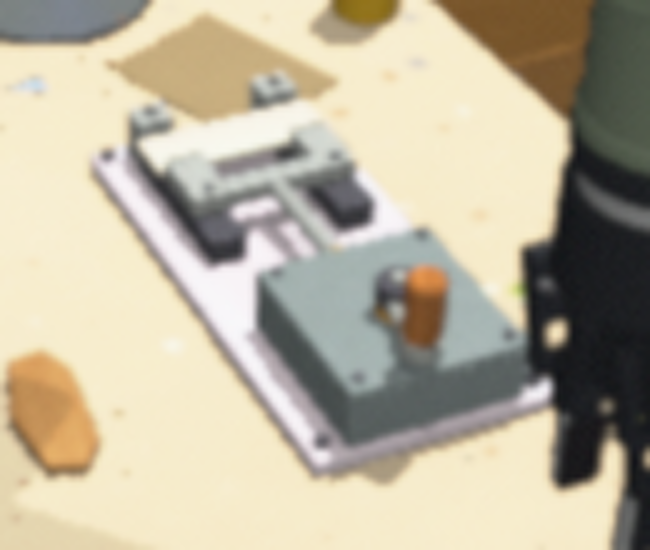

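View pics/t17.png

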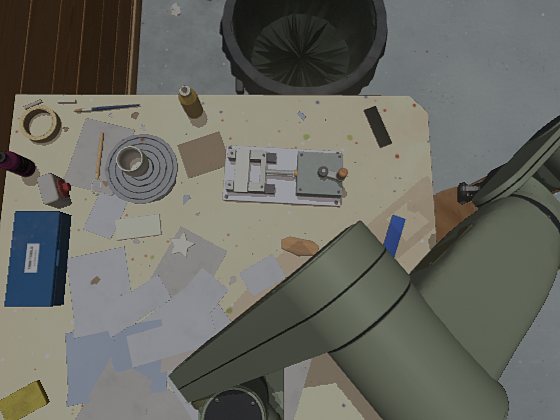

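```bash
python3 -m crank '4 0 0 0 0 0 0; 4 0 0 0 0 0 0; 4 0 0 0 0 0 0; 4 0 0 0 0 0 0; 4 0 0 0 0 0 0; 4 0 0 0 0 0 0; 4 0 0 0 0 0 0; 4 0 0 0 0 0 0; 4 0 0 0 0 0 0; 4 0 0 0 0 0 0' | head -1
python3 - <<'E'
from h import *
a=load('t17.png');s=snap('top','t18.png'); 
d=np.abs(a['image'][140:212,215:355].astype(int)-s['image'][140:212,215:355]).max(); print('max pixel change over vise',d)
t0=load('top0.png')['image'].astype(int);n=s['image'].astype(int)
for nm,(u,v) in dict(wide=(138,227),star=(180,243),rib=(299,246)).items(): print(nm,np.abs(t0[v-18:v+18,u-25:u+25]-n[v-18:v+18,u-25:u+25]).max(2).__gt__(25).sum())
P=lambda x,y:(205+(x+.5)/3.6-.5,130+(y+.5)/3.6-.5)
yx=np.array([.043,.999]);xx=np.array([.999,-.043]);c=np.array([.541,-.1024])
for n_,p,z in [('knob',(497,149),.111),('tile L',(109,148),.036),('tile R',(157,148),.036),('tile top',(136,69),.036),('tile bot',(130,222),.036)]:
    w=onz(s,*P(*p),z)[:2];print(n_,w.round(4),'vise x,y',((w-c)@xx).round(4),((w-c)@yx).round(4))
k=onz(s,*P(497,149),.111)[:2]-np.array([.5344,-.2012]);print('psi',np.degrees(np.arctan2(k@xx,k@yx)))
E
```

```text
time_s: 17.87
max pixel change over vise 4
wide 0
star 0
rib 174
knob [ 0.5249 -0.2435] vise x,y -0.01 -0.1416
tile L [0.545  0.0228] vise x,y -0.0014 0.1253
tile R [ 0.5451 -0.0117] vise x,y 0.0002 0.0908
tile top [0.6043 0.0043] vise x,y 0.0586 0.1094
tile bot [0.4907 0.0069] vise x,y -0.055 0.107
psi -169.8208136517207
```

The crank and jaw held still for a second. The tile spans vise y 91–125 mm, against the fence, and x −55 to +59 mm. The pixel changes beside the rib look like the arm's link and shadow. In s17 the rib looks unmoved, so I'm handing in.

```bash
python3 - <<'E'
from h import *
a=load('top0.png')['image'];n=load('t18.png')['image']
f=lambda i:[cv2.moments((((cv2.cvtColor(i,cv2.COLOR_RGB2HSV)[225:262,275:325,1])>95).astype(np.uint8)),True)[k] for k in('m00','m10','m01')]
for i in(a,n):
    m=f(i);print(m[0],m[1]/max(m[0],1)+275,m[2]/max(m[0],1)+225)
print(env.sign_off())
E
```

```text
497.0 299.46076458752515 245.99396378269617
495.0 299.43232323232326 245.9939393939394
the job is handed in; nothing more can be done
None
```

The narrow tile is clamped in the cam vise and the crank stays where I let go of it. I handed the job in at about 18 s on the robot's clock, of the 67 s allowed.

**Tile:** I laid it flat across both rails between the open jaw and the fence before touching the crank. The last top view puts it at vise y ≈ 91–125 mm, against the fence, and x ≈ −55 to +59 mm.

**Crank:** I carried the knob clockwise. Resistance rose to about 12 N, then eased to a fairly steady 3–5 N over the last 30°. I let go there, about 27° into the 50° flat top by my estimate. That estimate comes from force readings with about ±1 N of noise, some of them above the 2–4 N given for the flat top.

**After letting go:** In two top views about 1 s apart, with the robot clear, the crank and jaw had not moved.

**Bystanders:** The wide tile and star show no change from the start. A first pixel check flagged a difference near the rib. The rib's centre is within 0.03 px of where it started, so the difference was probably the arm or its shadow in view.

**Disagreements:**
- The early camera fix of the hub was 1–2 mm off what the crank forces showed, so I corrected the turning centre on the way round.
- The tile's width measured 34.5 mm in the last view, against 36 mm actual.

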